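# Post the savings-club tally

### The arm

A 6-joint arm with a two-finger parallel gripper is mounted at the origin on the work surface. World frame = base frame: x ahead of the robot, y to its left, z up, the work surface at z = 0. Lengths are in m, angles in rad, forces in N, time in s.
With the tool pointing down it reaches from about 0.275 to 0.75 m from the base axis. Payload 10.2 kg.
Tool frame: the origin (TCP) lies at the very end of the fingers, on their centre line; the grasp point (between the pads) lies 19 mm behind it (ctrl.grip_depth is the z of the grasp point in the tool frame, in m); z points along the fingers, y is the direction in which the jaws open and shut (so a half turn about z gives the same grasp; the last joint's range is limited). The gripper opens to 85 mm and grips with 20 to 120 N. Pads are 22 mm wide; open, the fingers measure 114 mm over their backs; the gripper's body (76 mm by 85 mm) begins 54 mm behind the grasp point. The pads swing forward as they close: fully open they stand 13 mm farther back than shut.
Start: joints at [-1.463, 0.313, 1.498, -0, 1.331, -0.223], TCP at [0.171, -0.497, 0.231] pointing down, gripper open.
Joint ranges: [-2.94, 2.94], [-0.97, 2.17], [0.19, 2.56], [-1.23, 4.37], [0.02, 3.11], [-2.88, 2.88]. Speed limits (rad/s): [2.39, 2.39, 3.01, 3.14, 3.14, 3.14].

### API

Orientations are given as a unit quaternion [w, x, y, z].
In Python, from cell import ctrl gives the robot as it stands.
- The arm moves only by the tool carry_out, never from a script. Its argument "commands" is a list of rows, each an object with "gripper": the finger opening in mm, from 0 to 85.4; "xyz": the shift along the tool's x, y, z in mm, a list of three; "twist": the turn about the tool's z in degrees. In form: [{"gripper": gripper, "xyz": [x, y, z], "twist": twist}, ...]. A call has 1 to 8 rows; each row is the pose to reach, as a shift and turn from the pose commanded when the call began, along the tool's axes at that moment; what a row does not reach only later rows make up. A row lasts 1/10 s, in which the tool goes at most 50 mm and 8.59 degrees, less where a joint would pass 70% of its speed; a pose out of reach is approached as far as the arm can. A call with a gripper value outside its range is refused whole. The fingers move at their own pace and stop on an object; the grip force is fixed at half the most. Time passes only in rows, so rows that repeat a pose let the fingers close. It gives the time, the measured TCP pose, the force and the opening at its end, in the units of the state.
- ctrl.get_state(): the state, without advancing time (a new reading comes with each control period).
- ctrl.grab_frame(name): name is "scene" or "side" or "wrist"; returns a dict with "img" (384x512x3 uint8, red, green, blue), "mtx" (3x3 intrinsics, pixels), "k1" (the pictures are not rectified: a ray, as slopes to the right and down, at radius r is drawn at 1 + k1 r^2 times it, then the intrinsics apply), "eye" and "attitude" of the camera in the world. Camera axes: x right, y up, looking along -z (the intrinsics and any distortion apply to the point x, -y, -z); pixel columns grow to the right and rows downward; lengths in m; the calibration is good to about 2 mm. A picture is of the moment at which its call begins. There is no depth.
- ctrl.finish_job(): hands the job in, once; it reports no verdict.
Trained networks look in a picture, given as the dict that the camera call returned (one of the last four; its "shot" number tells which), for a name from the list of things; names that differ only in an ending like _2 or _b are one class to them, and where a whole thing is asked for, a point or a joint stands for the part that bears it (a point fixed in the world has none). Each returns a list of dicts, best first, with "conf" (0 to 1); they miss things now and then, are a little off and sometimes report something else, mostly with a low value. They report only what shows in the picture. A call takes as long as a camera call.
- ctrl.recognise(target, picture): "point" ([column, row] in pixels, amid what is visible of it).
- ctrl.silhouettes(target, picture): "region" (384x512 bool, what is visible of it) and "point" ([column, row] in pixels, amid what is visible of it).
The state is a dict: "time_s": time; "joints": joint angles; "qvel": joint speeds; "effort": joint torques, N m; "eef_pos": TCP position; "tool_rot": TCP orientation; "force": force on the tool from outside, world axes, zero at the start; "ft_torque": the same for the moment, N m; "grip_width": finger opening in m.
Only numpy, scipy, OpenCV 4.12 (cv2) and the standard library are available. Lean on these libraries where they do the work, as an engineer would, in place of code of your own. Each camera call takes 0.05 s, during which the arm holds its last target.

### The job

Post the blue tally into the green savings-club box: lift it out of the stand by its tab, find the slot in the box's white slot plate by feel, and push it gently down past the spring catches until it has dropped completely inside the box. Leave the yellow tally in the stand and do not disturb the other things on the shelf, and never press hard on the box or force the tally.

Things in the scene. Friction and masses are not known exactly. Their poses are not given: they have to be found in the camera images.
- blue: Blue rigid plastic tally, some 60 g, paddle-shaped, 8 mm thick. Origin: middle of its bottom edge; z up to the tab, x along its width, y through its thickness. Body 60 mm wide, z = 0 to 50 mm, lower corners rounded at 12 mm radius; above it a tab 24 mm wide, z = 50 to 98 mm, to pinch through its thickness. The white discs are only prints. It starts upright in one of the stand's slots.
- blue_top (a point): Middle of the top edge of the blue tally's tab, 98 mm above the tally's origin.
- yellow: Yellow tally, same shape and size and origin as the blue one, standing in the stand's other slot; to be left there.
- stand: Pale wooden stand, fixed, 90 x 130 x 35 mm (x, y, height), origin at the centre of its underside. Two slots 65 mm long (along its x) and 12 mm wide, 25 mm deep, at y = +40 and -40 mm; a tally's bottom edge rests 10 mm above the shelf, its x axis along the stand's x.
- box: Green steel savings-club box, fixed, 130 x 130 mm (x, y), origin at the centre of its underside, brass padlock on its -x face. Walls 5 mm thick, inner floor 6 mm above the origin, roof's underside at 122 mm. On the roof lies a white slot plate, 88 x 76 x 4 mm, with one slot right through it, 64 mm long (along x, centred at x = 0) and 10 mm wide (along y).
- box_top (a point): Middle of the box's top, level with the slot plate's upper face, 130 mm above the box's origin. The plate is left anywhere in its guides: it and its slot sit up to 15 mm off this point towards the box's +y or -y, differently each time, and no reading tells where. It stays put sideways under pushes below 25 N, and on its springy underlay gives downward about 1 mm per 5 N, 4 mm at most.
- catches (a point): Midway between two sprung round steel catches below the slot's ends, 119 mm above the box's origin. Radius 5 mm, noses 28 mm either side, yielding outward 6 mm at 4 to 8 N each. The tally will not sink by itself: push its body past them, drag about 5 to 15 N. With its bottom edge under 60 mm above the box's origin its body is past them and, let go, it drops.
- tin_black: Flat round polish tin with black lid, diameter 78 mm, 24 mm high; bystander.
- tin_brown: Flat round polish tin with brown lid, diameter 78 mm, 24 mm high; bystander.
- shoe_tree: White plastic shoe tree, about 280 mm long, 45 mm high, lying on the shelf; bystander.
- pot: Brown ceramic pot with a closed lid, diameter 130 mm, 148 mm high; bystander.
- key_dish: Blue ceramic dish, diameter 120 mm, 35 mm high; bystander.
- shoe_brush: Shoe brush with dark wooden back, 150 x 45 x 44 mm, lying bristles down; bystander.

How it is judged:
By the outcome, as a careful person would: the job done as asked, in the order asked, and still so for the second after the job is handed in, with the robot touching nothing.
It also fails if it takes over 64 s, if anything falls off the work surface, if the arm or the gripper's body presses on something with over 40 N, if the wrist force passes 120 N, or if a joint passes its speed limit or range.

## Working session

There is one attempt and no reset: what is moved stays moved. The work goes in short steps, Python scripts to look and compute and a tool call to move; the robot and the scene stay as the last step left them, time stands still between calls to the robot, and variables do not carry over. Pictures are saved under pics/ and viewed, and the job is handed in when it is done.

Besides the shell and the picture viewer there is one more tool, called as name(argument=value, ...) on one line, values as JSON. carry_out: Moves the arm, as the interface text tells. Its arguments: {"type":"object","properties":{"commands":{"type":"array","items":{"type":"object","properties":{"gripper":{"type":"number"},"xyz":{"type":"array","items":{"type":"number"}},"twist":{"type":"number"}}}}},"required":["commands"]}

```bash
ls; mkdir -p pics; python3 - <<'E'
from cell import ctrl
import cv2,pickle
print(ctrl.get_state(), ctrl.grip_depth)
for n in ["scene","side"]:
    f=ctrl.grab_frame(n); pickle.dump(f,open(f"{n}.pkl","wb"))
    cv2.imwrite(f"pics/{n}0.png",f["img"][:,:,::-1])
    print(n,f["mtx"],f["k1"],f["eye"],f["attitude"],f["shot"])
    for t in ["blue","blue_top","box","box_top","stand","yellow"]:
        print(t,[(d["point"],round(d["conf"],2)) for d in ctrl.recognise(t,f)][:3])
E
```

```text
pics
{'time_s': 0.0, 'joints': array([-1.46342655e+00,  3.13430464e-01,  1.49846242e+00, -1.88617933e-05,
        1.33097685e+00, -2.23409286e-01]), 'qvel': array([-7.76538960e-04,  8.90580427e-04,  3.67089342e-06,  1.63165180e-03,
       -2.01323427e-03,  1.88242364e-03]), 'effort': array([ 1.08480916e-03, -4.12267721e+01, -2.59739631e+01, -1.95608436e-04,
        4.15503295e-03,  9.90211646e-06]), 'eef_pos': array([ 0.17045999, -0.4962791 ,  0.23073553]), 'tool_rot': array([-6.37993686e-04,  9.86353728e-01,  1.64638742e-01,  2.78828295e-05]), 'force': array([0.14986217, 0.38868216, 0.41971052]), 'ft_torque': array([ 0.01517162, -0.03467291, -0.00068265]), 'grip_width': 0.08512483747096994} -0.0187
scene [[373.5343643    0.         252.77492901]
 [  0.         373.5343643  195.12370535]
 [  0.           0.           1.        ]] 0.017624961172660433 [ 1.24061112 -0.5725641   0.72415728] [0.80246767 0.41168916 0.19906628 0.38331488] 1
blue [([311.8, 171.3], 0.79)]
blue_top [([311.6, 172.4], 0.8)]
box [([207.5, 201.1], 0.94)]
box_top [([210.7, 203.1], 0.84), ([260.0, 267.9], 0.19)]
stand [([302.6, 195.6], 0.58)]
yellow [([295.4, 184.0], 0.78)]
side [[445.04989671   0.         250.53284636]
 [  0.         445.04989671 186.62001218]
 [  0.           0.           1.        ]] -0.06879008574058008 [0.28575621 1.13716421 1.02349153] [-0.08301794 -0.0478101   0.43266439  0.89645063] 2
blue [([160.0, 229.9], 0.54), ([231.2, 248.4], 0.52)]
blue_top [([232.9, 252.4], 0.53), ([230.1, 248.9], 0.5)]
box [([271.7, 174.4], 0.91)]
box_top [([268.2, 178.2], 0.87)]
stand [([230.7, 254.6], 0.68)]
yellow [([231.2, 229.0], 0.56)]
```

View pics/scene0.png

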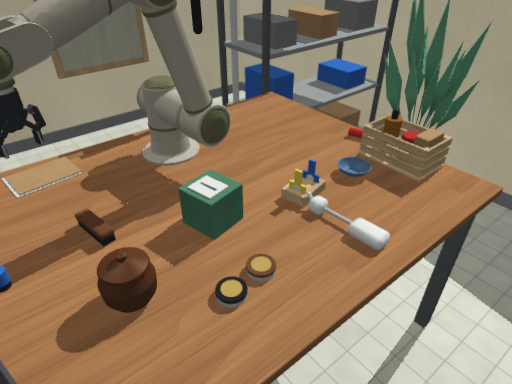

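View pics/side0.png

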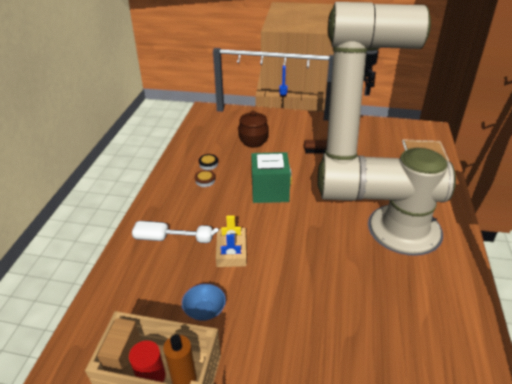

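The scene view shows the blue tally at (312,170), the yellow one at (297,183) and the box plate at (210,186). In the side view blue is at about (232,243), yellow at (232,223) and the plate at (270,160). Next I triangulate.

```bash
cat > h.py <<'E'
import numpy as np,cv2
from scipy.spatial.transform import Rotation as R
from scipy.optimize import least_squares
def rot(q): return R.from_quat(q,scalar_first=True).as_matrix()
def project(f,P):
    P=np.atleast_2d(P); c=(P-f["eye"])@rot(f["attitude"])
    s=np.c_[c[:,0],-c[:,1]]/(-c[:,2:3]); r2=(s**2).sum(1,keepdims=True)
    s=s*(1+f["k1"]*r2); K=f["mtx"]
    return s@K[:2,:2].T+K[:2,2]
def ray(f,p):
    K=f["mtx"]; d=(np.array(p,float)-K[:2,2])/[K[0,0],K[1,1]]
    s=d.copy()
    for _ in range(20): s=d/(1+f["k1"]*(s@s))
    v=rot(f["attitude"])@np.array([s[0],-s[1],-1]); return f["eye"],v/np.linalg.norm(v)
def onz(f,p,z):
    o,v=ray(f,p); return o+v*(z-o[2])/v[2]
def tri(obs):
    A=np.zeros((3,3));b=np.zeros(3)
    for f,p in obs:
        o,v=ray(f,p);M=np.eye(3)-np.outer(v,v);A+=M;b+=M@o
    return np.linalg.solve(A,b)
E
python3 - <<'E'
import pickle,cv2
from h import *
S=pickle.load(open("scene.pkl","rb"));D=pickle.load(open("side.pkl","rb"))
for n,f,c in [("scene",S,(240,120,360,240)),("side",D,(190,140,310,270))]:
    x0,y0,x1,y1=c
    cv2.imwrite(f"pics/{n}_crop.png",cv2.resize(f["img"][y0:y1,x0:x1,::-1],None,fx=4.5,fy=4.5,interpolation=cv2.INTER_CUBIC))
print("box_top",tri([(S,(210.7,187)),(D,(270,160))]),onz(S,(209,186),.13),onz(D,(270,161),.13))
print("blue_top",tri([(S,(312,161)),(D,(232,236))]),"yellow", tri([(S,(297,171)),(D,(231,217))]))
E
```

```text
box_top [ 0.47743862 -0.12071813  0.12905105] [ 0.47912958 -0.12195254  0.13      ] [ 0.47296245 -0.12027806  0.13      ]
blue_top [0.53119958 0.23986378 0.10307615] yellow [0.54962024 0.15807564 0.10393969]
```

View pics/scene_crop.png

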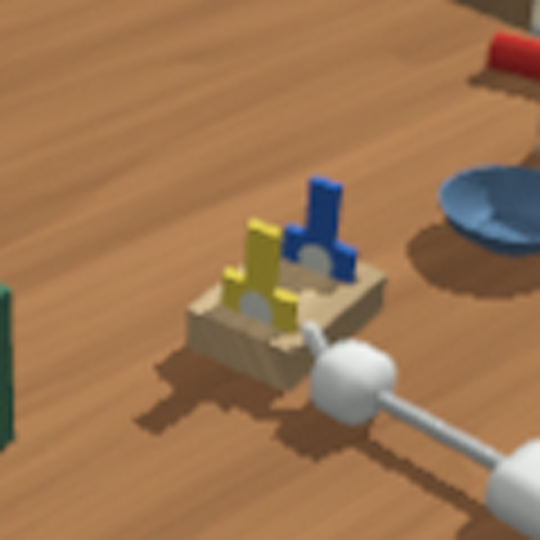

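View pics/side_crop.png

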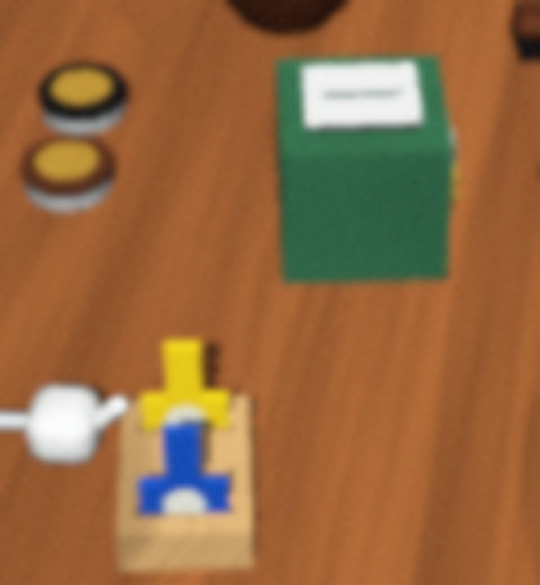

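Scene crop: the blue tab top is at full-frame (312,160) and the yellow one at (298,170). In the side crop the slot line shows in the white plate at about (270.5,161). Next I check the wrist camera and work out the moves.

```bash
cat >> h.py <<'E'
def yaw_of(s):
    x=rot(s["tool_rot"])[:,0]; return np.degrees(np.arctan2(x[1],x[0]))
def go(s,target,yaw=None):
    "shift mm in tool axes, twist deg; from state s to TCP target"
    M=rot(s["tool_rot"]); d=M.T@(np.array(target)-s["eef_pos"])*1000
    t=0 if yaw is None else yaw_of(s)-yaw
    return np.round(d,1),round(t,2)
def show(f,name,crop=None,fx=1.5,marks=()):
    im=f["img"][:,:,::-1].copy()
    for m in marks: cv2.circle(im,(int(round(m[0])),int(round(m[1]))),2,(255,0,255),1)
    if crop: im=im[crop[1]:crop[3],crop[0]:crop[2]]
    cv2.imwrite(f"pics/{name}.png",cv2.resize(im,None,fx=fx,fy=fx,interpolation=cv2.INTER_CUBIC))
E
python3 - <<'E'
from cell import ctrl
from h import *
f=ctrl.grab_frame("wrist"); s=ctrl.get_state()
print(f["eye"],f["attitude"],f["mtx"],f["k1"]); M=rot(s["tool_rot"])
print("cam in tool",M.T@(f["eye"]-s["eef_pos"]),"cam axes in tool\n",M.T@rot(f["attitude"]))
print(yaw_of(s))
show(f,"w0",fx=1)
for t in [(0.38,-0.12,0.36),(0.53,0.24,0.36)]: print(go(s,t,12.7))
E
```

```text
[ 0.23437096 -0.47429836  0.37427628] [ 0.80629899 -0.10935775  0.07801686 -0.57605224] [[291.1002726    0.         256.29794555]
 [  0.         291.1002726  188.15349092]
 [  0.           0.           1.        ]] -0.07660223816133131
cam in tool [ 0.06763891 -0.00029905 -0.14297637] cam axes in tool
 [[-6.88082260e-04  9.63906629e-01  2.66239624e-01]
 [ 9.99999744e-01  7.15418733e-04 -5.68951856e-06]
 [-1.95956979e-04  2.66239552e-01 -9.63906874e-01]]
18.953774791343452
(array([ 320.4, -288.1, -128.7]), np.float64(6.25))
(array([ 579.2, -579.8, -128.7]), np.float64(6.25))
```

View pics/w0.png

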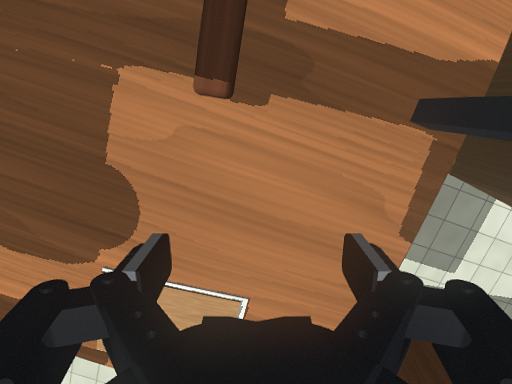

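The wrist view shows both fingers at about (160,250) and (355,250), the brush end near (215,90), and free wood below. I move up and across to look down on the box.

carry_out(commands=[{"gripper": 85,"xyz": [30,-30,-40],"twist": 6},{"gripper": 85,"xyz": [60,-60,-80],"twist": 6},{"gripper": 85,"xyz": [95,-90,-110],"twist": 6},{"gripper": 85,"xyz": [130,-120,-130],"twist": 6},{"gripper": 85,"xyz": [165,-150,-130],"twist": 6},{"gripper": 85,"xyz": [200,-180,-130],"twist": 6},{"gripper": 85,"xyz": [235,-210,-130],"twist": 6},{"gripper": 85,"xyz": [270,-240,-130],"twist": 6}])

```text
time_s: 1.55
eef_pos: [0.3464, -0.1834, 0.3616]
tool_rot: [0.0, 0.994, 0.113, 0.0]
force: [1.5, -0.7, 0.2]
grip_width: 0.0848
```

carry_out(commands=[{"gripper": 85,"xyz": [30,-35,0],"twist": 0},{"gripper": 85,"xyz": [60,-65,0],"twist": 0},{"gripper": 85,"xyz": [60,-65,0],"twist": 0},{"gripper": 85,"xyz": [60,-65,0],"twist": 0}])

```text
time_s: 1.95
eef_pos: [0.3899, -0.108, 0.3613]
tool_rot: [0.0, 0.993, 0.114, -0.0]
force: [-0.5, 0.5, -0.2]
grip_width: 0.085
```

```bash
python3 - <<'E'
from cell import ctrl
from h import *
import pickle
f=ctrl.grab_frame("wrist"); s=ctrl.get_state(); pickle.dump((f,s),open("wbox1.pkl","wb"))
print(s["time_s"],s["eef_pos"],yaw_of(s),s["force"])
show(f,"w1",fx=1.5)
for t in ["box","box_top"]: print(t,[(d["point"],round(d["conf"],2)) for d in ctrl.recognise(t,f)][:3])
E
```

```text
2.0 [ 0.38962986 -0.10884982  0.36124219] 12.960571845847234 [-0.01167782 -0.21415641  0.46343623]
box [([277.1, 95.4], 0.8)]
box_top [([278.8, 98.3], 0.63)]
```

View pics/w1.png

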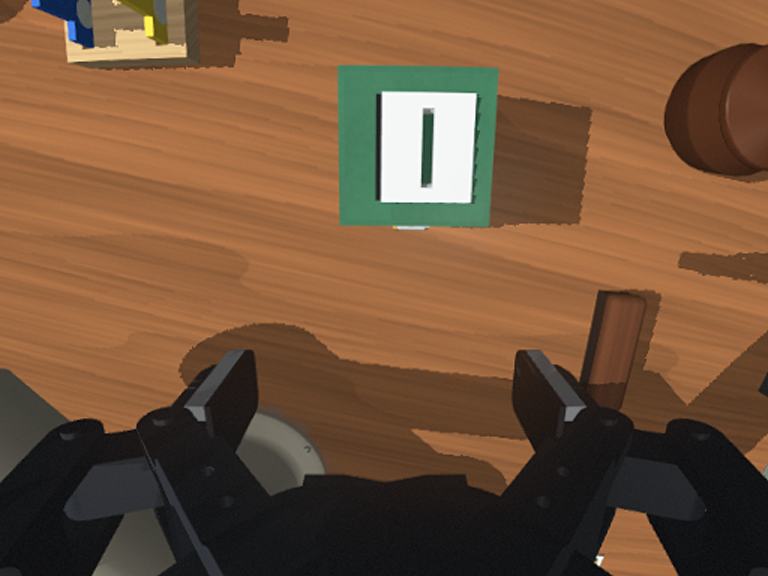

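The wrist view shows the box roof with the white plate (original px about 285,98) and the dark slot clearly visible, from (285,73) to (285,124). The stand is at upper left. I'll measure the plate and slot edges in metric terms.

```bash
cat >> h.py <<'E'
def regions(f,z,box,thr=170):
    "plate (white) and slot rectangles on plane z, from pixels inside box x0,y0,x1,y1"
    x0,y0,x1,y1=box; im=f["img"].astype(int); w=np.zeros(im.shape[:2],np.uint8)
    w[y0:y1,x0:x1]=(im[y0:y1,x0:x1].min(2)>thr)*255
    n,l,st,_=cv2.connectedComponentsWithStats(w); k=1+np.argmax(st[1:,4])
    w=(l==k).astype(np.uint8)*255
    cs,h=cv2.findContours(w,cv2.RETR_CCOMP,cv2.CHAIN_APPROX_NONE)
    out=[]
    for c,hh in zip(cs,h[0]):
        if cv2.contourArea(c)<60: continue
        P=np.array([onz(f,p[0],z)[:2] for p in c])
        r=cv2.minAreaRect((P*1000).astype(np.float32)); out.append((hh[3]>=0,r,cv2.boundingRect(c)))
    return out
E
python3 - <<'E'
from h import *
import pickle
f,s=pickle.load(open("wbox1.pkl","rb"))
for o in regions(f,.130,(230,50,330,145)): print(o)
S=pickle.load(open("scene.pkl","rb"));D=pickle.load(open("side.pkl","rb"))
im=f["img"]
# green roof corners (orig px) 
for p in [(226.5,44),(331.5,45.5),(327,151),(226.5,149)]: print(onz(f,p,.126))
print("stand px", im[5:45:20,45:130:20].tolist()[:1])
E
```

```text
(np.False_, ((475.0463562011719, -124.1556396484375), (88.13282012939453, 76.18037414550781), 12.463495254516602), (254, 61, 64, 74))
(np.True_, ((475.1118469238281, -123.92003631591797), (64.93646240234375, 11.206015586853027), 14.067112922668457), (280, 71, 10, 55))
[ 0.52167324 -0.0403359   0.126     ]
[ 0.54944962 -0.16452311  0.126     ]
[ 0.42392083 -0.19493889  0.126     ]
[ 0.39665404 -0.06637475  0.126     ]
stand px [[[15, 35, 73], [134, 111, 80], [144, 121, 85], [90, 92, 87], [81, 67, 48]]]
```

The plate measures 88.1×76.2 mm at z=0.130, which agrees with the stated height. Slot centre ≈ (0.475,-0.124), yaw ≈ 12.5°. Now over to the stand.

```bash
python3 - <<'E'
from cell import ctrl
from h import *
s=ctrl.get_state()
print(go(s,(0.46,0.20,0.30),12.7))
E
```

```text
(array([ 137.6, -286.1,   61.2]), np.float64(0.14))
```

carry_out(commands=[{"gripper": 85,"xyz": [20,-45,0],"twist": 0},{"gripper": 85,"xyz": [40,-85,0],"twist": 0},{"gripper": 85,"xyz": [60,-130,0],"twist": 0},{"gripper": 85,"xyz": [80,-170,0],"twist": 0},{"gripper": 85,"xyz": [100,-210,20],"twist": 0},{"gripper": 85,"xyz": [120,-250,40],"twist": 0},{"gripper": 85,"xyz": [138,-286,60],"twist": 0},{"gripper": 85,"xyz": [138,-286,60],"twist": 0}])

```text
time_s: 2.9
eef_pos: [0.46, 0.2031, 0.2982]
tool_rot: [-0.0, 0.994, 0.114, -0.003]
force: [-0.7, -0.7, 0.0]
grip_width: 0.085
```

carry_out(commands=[{"gripper": 85,"xyz": [0,0,0],"twist": 0},{"gripper": 85,"xyz": [0,0,0],"twist": 0}])

```text
time_s: 3.1
eef_pos: [0.4607, 0.1997, 0.302]
tool_rot: [0.0, 0.994, 0.112, 0.001]
force: [0.0, 0.7, 0.1]
grip_width: 0.0853
```

```bash
python3 - <<'E'
from cell import ctrl
from h import *
import pickle
f=ctrl.grab_frame("wrist"); s=ctrl.get_state(); pickle.dump((f,s),open("wst1.pkl","wb"))
print(s["time_s"],s["eef_pos"],yaw_of(s),s["force"])
show(f,"w2",fx=1.5)
for t in ["blue","blue_top","stand","yellow"]: print(t,[(d["point"],round(d["conf"],2)) for d in ctrl.recognise(t,f)][:3])
E
```

```text
3.15 [0.46063468 0.19970967 0.30219284] 12.819127639248716 [ 0.32163005 -0.05303931  0.43019963]
blue [([237.8, 95.2], 0.57)]
blue_top [([238.3, 94.2], 0.78), ([463.5, 206.7], 0.46)]
stand [([269.0, 98.7], 0.73)]
yellow [([299.5, 96.4], 0.6), ([461.8, 204.4], 0.57)]
```

View pics/w2.png

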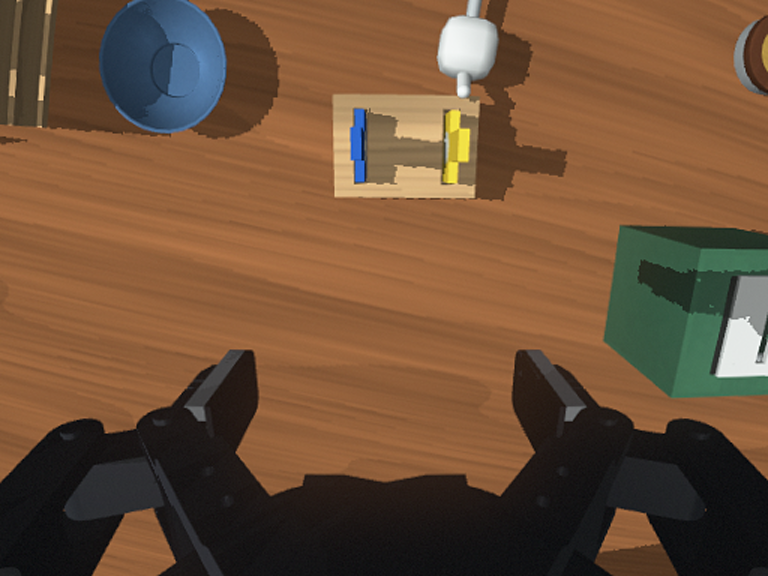

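The wrist view shows the blue tab top at px (236,94), the yellow one at (305,96), and the stand spanning (222–318, 63–132). The shoe tree lies behind the yellow side. I take a second, nearer view for height.

carry_out(commands=[{"gripper": 85,"xyz": [25,-18,35],"twist": 0},{"gripper": 85,"xyz": [45,-32,70],"twist": 0},{"gripper": 85,"xyz": [45,-32,70],"twist": 0},{"gripper": 85,"xyz": [45,-32,70],"twist": 0}])

```text
time_s: 3.75
eef_pos: [0.4969, 0.2422, 0.2314]
tool_rot: [0.0, 0.994, 0.113, -0.0]
force: [0.4, 0.0, -0.2]
grip_width: 0.0851
```

```bash
python3 - <<'E'
from cell import ctrl
from h import *
import pickle
f=ctrl.grab_frame("wrist"); s=ctrl.get_state(); pickle.dump((f,s),open("wst2.pkl","wb"))
print(s["time_s"],s["eef_pos"],yaw_of(s),s["force"])
show(f,"w3",fx=1.5)
g,_=pickle.load(open("wst1.pkl","rb"))
show(g,"w2c",crop=(200,50,340,150),fx=5.5)
show(f,"w3c",crop=(180,60,320,160),fx=5.5)
E
```

```text
3.8 [0.49708812 0.24209291 0.23258458] 12.939245025561895 [-0.83553951  0.24117773  0.68967976]
```

View pics/w3.png

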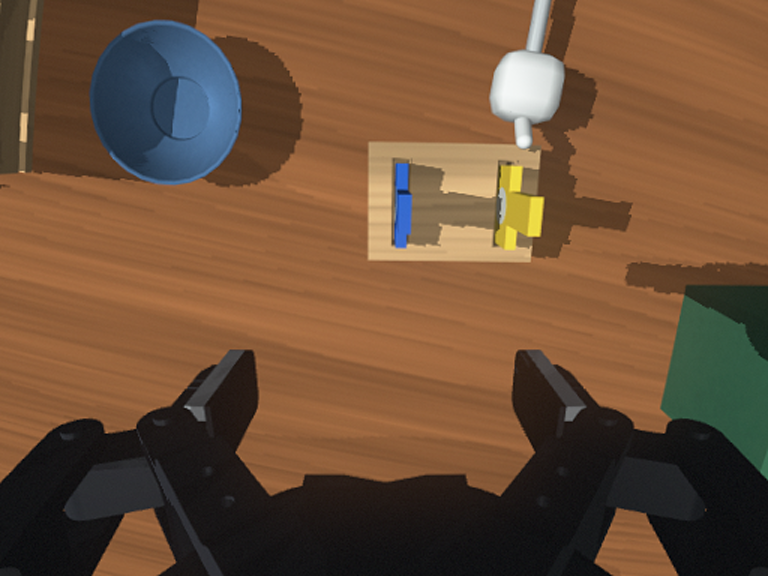

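View pics/w2c.png

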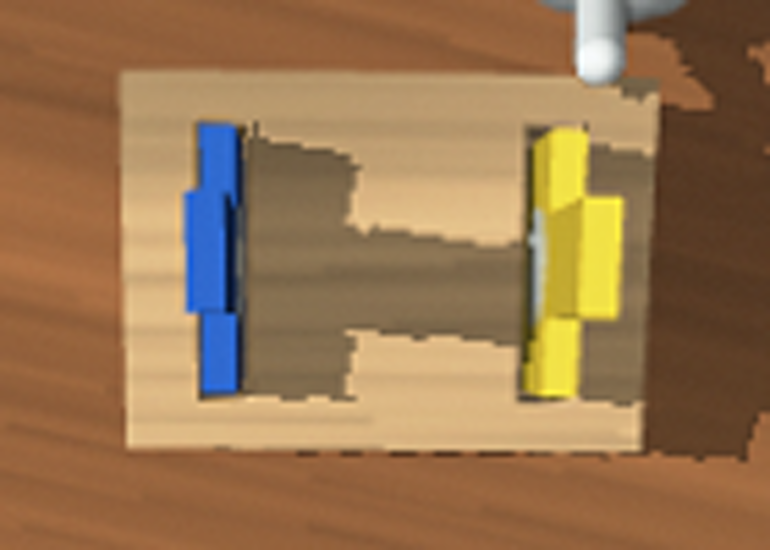

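View pics/w3c.png

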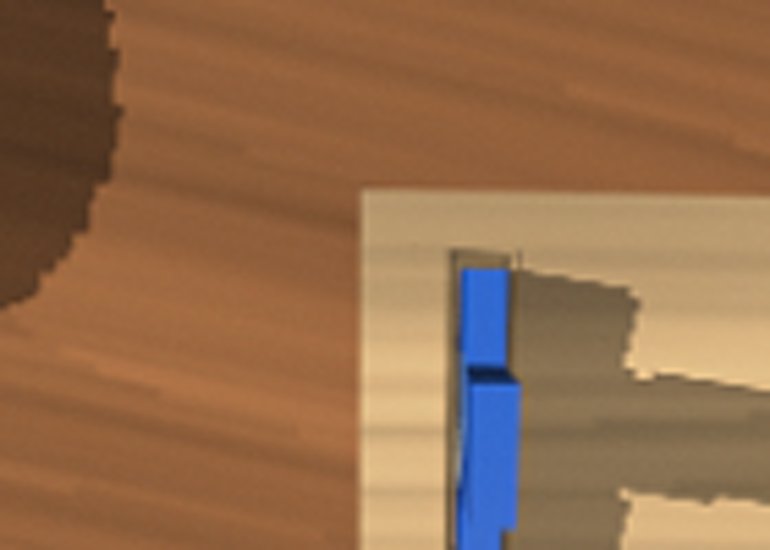

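In the near view the tab's top face has corners at about (265,130), (274,130), (273.5,156) and (264.5,156). In the earlier view they are (234,85) to (241,107). Triangulating.

```bash
python3 - <<'E'
from h import *
import pickle
f1,s1=pickle.load(open("wst1.pkl","rb")); f2,s2=pickle.load(open("wst2.pkl","rb"))
c=lambda P,o:(np.array(P)+.5)/5.5-.5+np.array(o)
A=c([(186,191),(228,191),(226,312),(186,312)],(200,50)); B=c([(468,384),(518,384),(515,530),(466,530)],(180,60))
P=np.array([tri([(f1,a),(f2,b)]) for a,b in zip(A,B)]); print(P.round(4),P.mean(0))
for f,X in((f1,A),(f2,B)):
    Q=np.array([onz(f,p,.108) for p in X]); print(Q.round(4),Q.mean(0), np.degrees(np.arctan2(*(Q[0]-Q[3])[[1,0]])),np.linalg.norm(Q[0]-Q[3]),np.linalg.norm(Q[0]-Q[1]))
# stand corners, z=.035, view1
X=c([(122,72),(657,82),(641,450),(127,450)],(200,50)); Q=np.array([onz(f1,p,.035) for p in X]);print(Q.round(4),Q.mean(0),np.degrees(np.arctan2(*(Q[0]-Q[3])[[1,0]])),np.degrees(np.arctan2(*(Q[1]-Q[0])[[1,0]])))
# body top edge ends z=.06 view1
X=c([(198,124),(238,124),(239,396),(199,396)],(200,50)); Q=np.array([onz(f1,p,.060) for p in X]);print("body",Q.round(4),Q.mean(0),np.degrees(np.arctan2(*(Q[0]-Q[3])[[1,0]])),np.linalg.norm(Q[0]-Q[3]))
E
```

```text
[[0.5463 0.2457 0.1058]
 [0.5481 0.2376 0.1047]
 [0.5247 0.2327 0.1088]
 [0.5229 0.2406 0.1089]] [0.53551138 0.23915427 0.10705374]
[[0.5464 0.2453 0.108 ]
 [0.5482 0.2371 0.108 ]
 [0.5249 0.2325 0.108 ]
 [0.5231 0.2405 0.108 ]] [0.53565768 0.2388592  0.108     ] 11.823451232060977 0.0237143771009656 0.008436728578055282
[[0.5462 0.246  0.108 ]
 [0.548  0.2381 0.108 ]
 [0.5244 0.2328 0.108 ]
 [0.5226 0.2408 0.108 ]] [0.53529373 0.23942421 0.108     ] 12.525261770382032 0.024169652274470817 0.008202841157990788
[[0.5744 0.2727 0.035 ]
 [0.6012 0.1463 0.035 ]
 [0.515  0.1267 0.035 ]
 [0.486  0.2537 0.035 ]] [0.54413984 0.19982192 0.035     ] 12.127565906881046 -78.04495935355709
body [[0.5642 0.25   0.06  ]
 [0.5662 0.2411 0.06  ]
 [0.5066 0.228  0.06  ]
 [0.5045 0.2372 0.06  ]] [0.53535515 0.23907979 0.06      ] 12.13318961746333 0.06105032687070621
```

Blue tab top: (0.5354, 0.2392, 0.107), yaw ≈ 12.2°, upright and in agreement with the text. I plan a grip with the fingertips at about z 0.074.

```bash
python3 - <<'E'
from cell import ctrl
from h import *
s=ctrl.get_state()
print(s["eef_pos"],go(s,(0.5354,0.2392,0.16),12.3),go(s,(0.5354,0.2392,0.074),12.3))
E
```

```text
[0.49708812 0.24209291 0.23258458] (array([36.6, 11.4, 72.6]), np.float64(0.64)) (array([ 36.4,  11.4, 158.6]), np.float64(0.64))
```

carry_out(commands=[{"gripper": 40,"xyz": [20,6,20],"twist": 0.6},{"gripper": 40,"xyz": [36.5,11.4,40],"twist": 0.6},{"gripper": 40,"xyz": [36.5,11.4,72],"twist": 0.6},{"gripper": 40,"xyz": [36.5,11.4,72],"twist": 0.6},{"gripper": 40,"xyz": [36.5,11.4,72],"twist": 0.6},{"gripper": 40,"xyz": [36.5,11.4,72],"twist": 0.6}])

```text
time_s: 4.4
eef_pos: [0.5357, 0.2396, 0.1621]
tool_rot: [-0.0, 0.994, 0.108, 0.002]
force: [0.0, 0.2, -0.0]
grip_width: 0.0403
```

```bash
python3 - <<'E'
from cell import ctrl
from h import *
f=ctrl.grab_frame("wrist");s=ctrl.get_state()
print(s["eef_pos"],yaw_of(s),go(s,(0.5354,0.2392,0.074),12.3),s["grip_width"])
show(f,"w4",fx=1.5)
E
```

```text
[0.53565606 0.23966467 0.16175812] 12.355357581858 (array([-0.7,  0.4, 87.8]), np.float64(0.06)) 0.04012507423881562
```

View pics/w4.png

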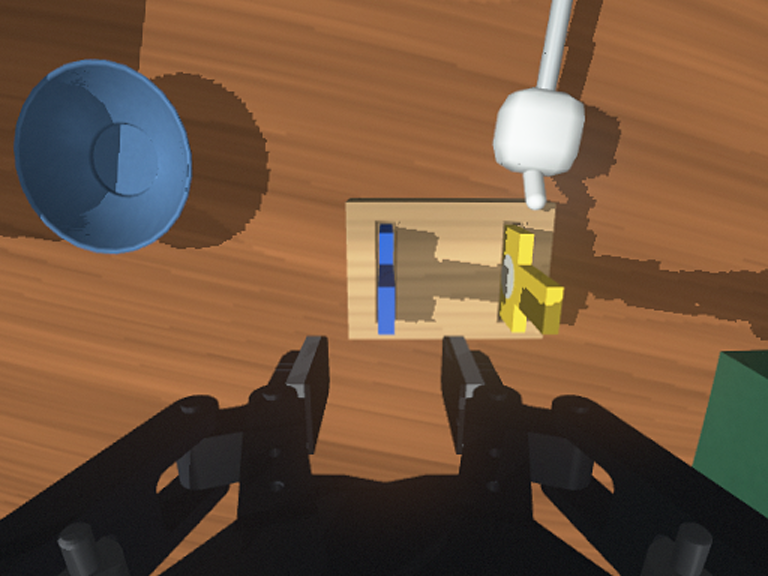

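The blue tab (column 257) is centred between the pads (columns 217 and 296, midpoint 256). Descend, then close.

carry_out(commands=[{"gripper": 40,"xyz": [-0.5,0.4,40],"twist": 0},{"gripper": 40,"xyz": [-0.5,0.4,75],"twist": 0},{"gripper": 40,"xyz": [-0.5,0.4,88],"twist": 0},{"gripper": 40,"xyz": [-0.5,0.4,88],"twist": 0},{"gripper": 25,"xyz": [-0.5,0.4,88],"twist": 0},{"gripper": 15,"xyz": [-0.5,0.4,88],"twist": 0},{"gripper": 10,"xyz": [-0.5,0.4,88],"twist": 0},{"gripper": 4,"xyz": [-0.5,0.4,88],"twist": 0}])

```text
time_s: 5.25
eef_pos: [0.5353, 0.2391, 0.0727]
tool_rot: [-0.0, 0.994, 0.108, 0.001]
force: [-0.4, -0.9, 6.5]
grip_width: 0.0073
```

carry_out(commands=[{"gripper": 3,"xyz": [0,0,0],"twist": 0},{"gripper": 3,"xyz": [0,0,0],"twist": 0},{"gripper": 3,"xyz": [0,0,0],"twist": 0}])

```text
time_s: 5.55
eef_pos: [0.5353, 0.2392, 0.0727]
tool_rot: [-0.0, 0.994, 0.108, 0.001]
force: [-0.9, -0.8, 6.6]
grip_width: 0.0073
```

Gripped at about 8 mm; the upward 6 N comes from the pads' forward swing pressing the tally onto its slot floor. Lift straight up.

carry_out(commands=[{"gripper": 3,"xyz": [0,0,-8],"twist": 0},{"gripper": 3,"xyz": [0,0,-20],"twist": 0},{"gripper": 3,"xyz": [0,0,-40],"twist": 0},{"gripper": 3,"xyz": [0,0,-70],"twist": 0},{"gripper": 3,"xyz": [0,0,-110],"twist": 0},{"gripper": 3,"xyz": [0,0,-150],"twist": 0},{"gripper": 3,"xyz": [0,0,-165],"twist": 0},{"gripper": 3,"xyz": [0,0,-165],"twist": 0}])

```text
time_s: 6.35
eef_pos: [0.5353, 0.2392, 0.2396]
tool_rot: [-0.0, 0.994, 0.108, 0.003]
force: [-0.5, 0.1, -1.3]
grip_width: 0.0071
```

```bash
python3 - <<'E'
from cell import ctrl
from h import *
import pickle
f=ctrl.grab_frame("wrist");s=ctrl.get_state();pickle.dump((f,s),open("wheld.pkl","wb"))
print(s["eef_pos"],yaw_of(s),s["grip_width"],s["force"],s["ft_torque"])
show(f,"w5",fx=1.5)
g=ctrl.grab_frame("side");show(g,"side5",crop=(180,140,320,280),fx=4)
h=ctrl.grab_frame("scene");show(h,"scene5",crop=(180,80,340,240),fx=4)
pickle.dump((g,h),open("held.pkl","wb"))
# mind waypoint over box
for z in (.24,.21): print(go(s,(0.475,-0.124,z),12.5))
E
```

```text
[0.53467466 0.23905983 0.23723904] 12.355127013086264 0.007227641913776273 [ 0.68634742  0.41883859 -1.23801215] [-1.49050078e-02  2.68657660e-02  6.89666631e-05]
(array([-136. ,  341.9,   -3. ]), np.float64(-0.14))
(array([-136. ,  341.9,   27. ]), np.float64(-0.14))
```

View pics/w5.png

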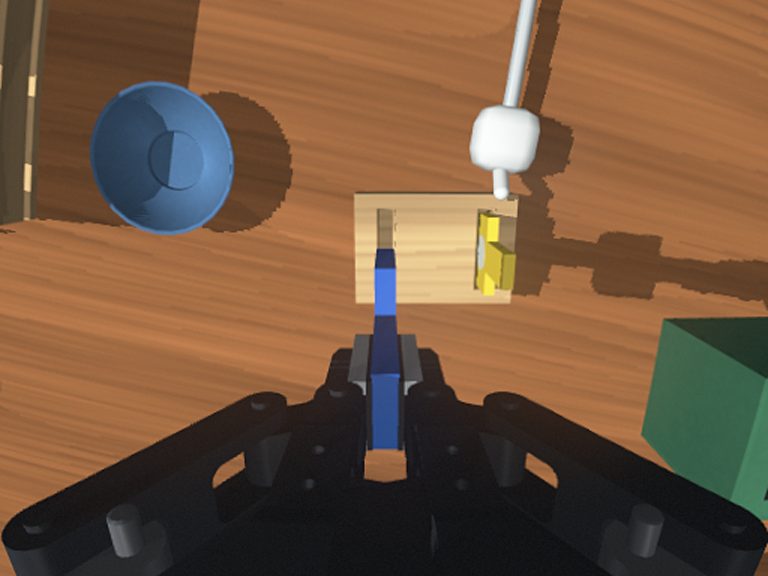

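View pics/side5.png

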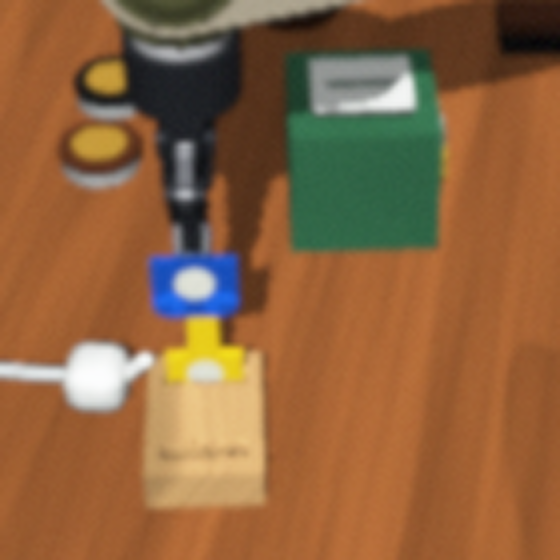

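View pics/scene5.png

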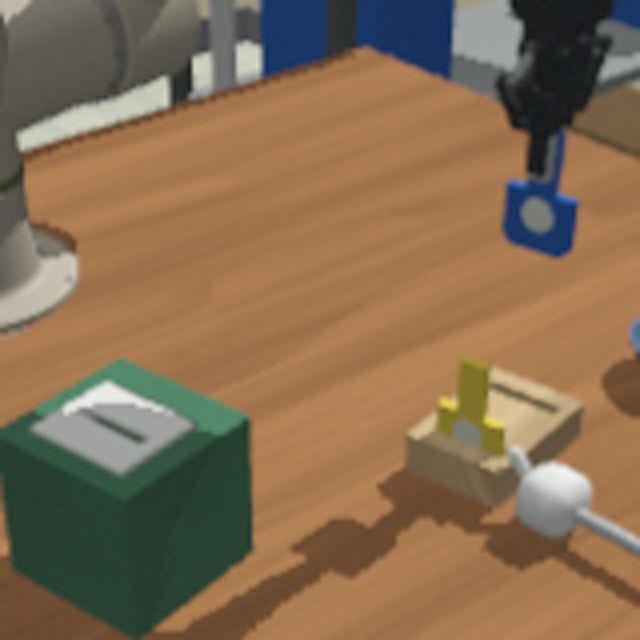

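Blue is held upright by its tab and the yellow tally still stands untouched in the stand. Carry over to the box.

carry_out(commands=[{"gripper": 3,"xyz": [-10,25,-10],"twist": 0},{"gripper": 3,"xyz": [-28,70,-10],"twist": 0},{"gripper": 3,"xyz": [-46,115,-10],"twist": 0},{"gripper": 3,"xyz": [-64,160,-10],"twist": 0},{"gripper": 3,"xyz": [-82,205,-10],"twist": 0},{"gripper": 3,"xyz": [-100,250,-10],"twist": 0},{"gripper": 3,"xyz": [-118,295,-10],"twist": 0},{"gripper": 3,"xyz": [-128,320,-10],"twist": 0}])

```text
time_s: 7.3
eef_pos: [0.4768, -0.1037, 0.245]
tool_rot: [-0.0, 0.994, 0.106, -0.001]
force: [0.9, -0.7, 0.6]
grip_width: 0.0074
```

carry_out(commands=[{"gripper": 3,"xyz": [-5,12,0],"twist": 0},{"gripper": 3,"xyz": [-8,22,0],"twist": 0},{"gripper": 3,"xyz": [-8,22,0],"twist": 0},{"gripper": 3,"xyz": [-8,22,0],"twist": 0},{"gripper": 3,"xyz": [-8,22,0],"twist": 0}])

```text
time_s: 7.8
eef_pos: [0.4751, -0.1231, 0.2462]
tool_rot: [-0.0, 0.994, 0.108, -0.0]
force: [-0.2, 0.4, -0.8]
grip_width: 0.0072
```

```bash
python3 - <<'E'
from cell import ctrl
from h import *
import pickle
f=ctrl.grab_frame("wrist");s=ctrl.get_state();pickle.dump((f,s),open("wbox2.pkl","wb"))
print(s["time_s"],s["eef_pos"],yaw_of(s),s["grip_width"],s["force"],s["ft_torque"])
print(go(s,(0.475,-0.124,.21),12.5))
show(f,"w6",fx=1.5)
E
```

```text
7.85 [ 0.47509573 -0.12321212  0.24624888] 12.432441266917825 0.007109151435853006 [ 1.16360028  0.37034862 -0.46080778] [ 0.03503563  0.02142618 -0.02397026]
(array([-0.3,  0.8, 36.2]), np.float64(-0.07))
```

View pics/w6.png

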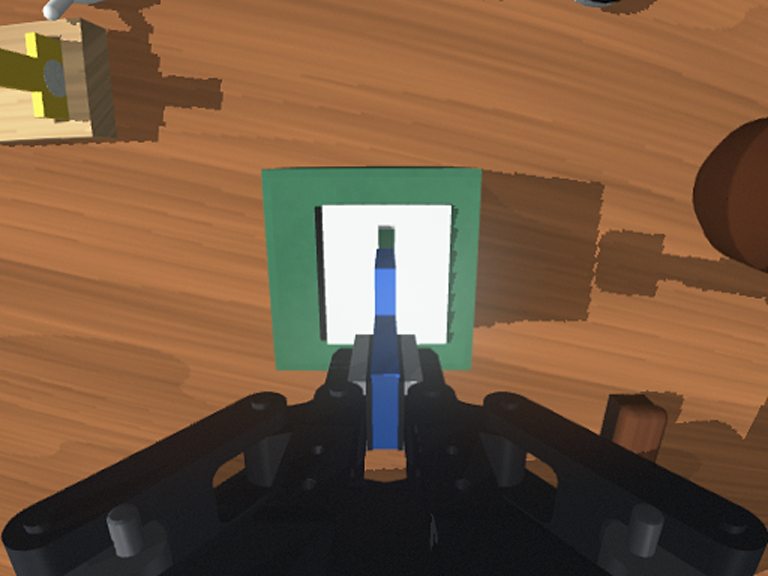

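The slot's far end at px (257,158) lies straight ahead of the tally's leading edge (257,170), so they are well aligned. I'll quantify it in the tool frame.

```bash
python3 - <<'E'
from h import *
import pickle
f,s=pickle.load(open("wbox2.pkl","rb"))
show(f,"w6c",crop=(205,125,315,240),fx=5)
im=f["img"]; M=rot(s["tool_rot"])
def tool(p,z): return (M.T@(onz(f,p,z)-s["eef_pos"])*1000).round(1)
def edges(row,c0,c1):
    g=cv2.GaussianBlur(im,(1,1),0)[row,c0:c1].min(1).astype(float); return g
for r in (145,148,156,160,180,200,220):
    g=im[r].min(1).astype(float); 
    # subpixel crossings at 130
    x=[i+ (130-g[i])/(g[i+1]-g[i]) for i in range(200,315) if (g[i]-130)*(g[i+1]-130)<0]
    L,Rr=x[0],[v for v in x if v<305][-1]
    print(r,np.round(x,1),tool((x[0],r),.130),tool((Rr,r),.130))
for r in (170,175,180,190,200,205):
    b=(im[r,:,2].astype(float)-im[r,:,0]); c=np.where(b>40)[0]; c=c[(c>240)&(c<275)]; print(r,c.min(),c.max())
# slot far end
E
```

```text
145 [214.3 300.4] [ 35.9 -37.8 116.3] [ 35.9  38.9 116.2]
148 [214.3 300.4] [ 33.2 -37.9 116.3] [ 33.2  39.  116.2]
156 [214.6 251.8 262.4 299.7] [ 26.  -37.8 116.3] [ 26.   38.6 116.2]
160 [214.7 251.8 262.4 299.7] [ 22.4 -37.9 116.3] [ 22.3  38.8 116.2]
180 [215.5 249.6 263.  299.2] [  3.8 -37.8 116.3] [  3.8  39.  116.2]
200 [216.3 249.7 263.  298.6] [-15.5 -37.9 116.3] [-15.5  39.1 116.2]
220 [217.2 248.7 263.7 297.6] [-35.5 -37.8 116.3] [-35.5  39.  116.2]
170 251 261
175 250 256
180 250 263
190 250 263
200 250 263
205 250 263
```

View pics/w6c.png

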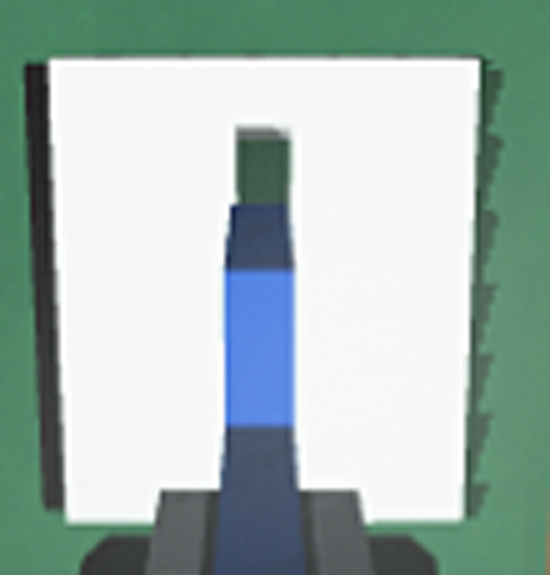

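```bash
python3 - <<'E'
from h import *
import pickle
f,s=pickle.load(open("wbox2.pkl","rb"));M=rot(s["tool_rot"])
def tool(p,z): return (M.T@(onz(f,p,z)-s["eef_pos"])*1000).round(1)
c=lambda x,y:((x+.5)/5-.5+205,(y+.5)/5-.5+125)
print("plate far/near",tool(c(260,58),.13),tool(c(260,522),.13))
print("slot far end corners",tool(c(235,127),.13),tool(c(290,127),.13),"slot sides",tool((251.8,158),.13),tool((262.4,158),.13))
# tally: predict front-edge pixels for body at tool z=62.7-50.. etc
for z in (12.7,30,50,62.7):
  for x,y in ((30,-4),(30,4)):
    print(z,project(f,s["eef_pos"]+M@np.array([x,y,z])/1000).round(1),end="")
  print()
print("seen: shoulder front row", c(226,270),c(294,270), "lower rounded", c(231,204),c(285,204), "tab foot",c(222,427),c(296,427))
for x in (12,): print("pred tabfoot", project(f,s["eef_pos"]+M@np.array([x,-4,12.7])/1000), project(f,s["eef_pos"]+M@np.array([x,4,12.7])/1000))
E
```

```text
plate far/near [ 4.360e+01 -1.000e-01  1.162e+02] [-44.8  -0.2 116.2]
slot far end corners [ 31.4  -4.6 116.3] [ 31.4   5.2 116.2] slot sides [ 24.1  -4.5 116.3] [ 24.1   5.1 116.2]
12.7 [[249.7 178.8]]12.7 [[264.3 178.7]]
30 [[250.4 172.1]]30 [[263.5 172. ]]
50 [[251.  165.7]]50 [[262.8 165.7]]
62.7 [[251.3 162.3]]62.7 [[262.4 162.3]]
seen: shoulder front row (249.8, 178.6) (263.4, 178.6) lower rounded (250.8, 165.4) (261.6, 165.4) tab foot (249.0, 210.0) (263.8, 210.0)
pred tabfoot [[249.95825991 209.65670839]] [[264.07972436 209.64905014]]
```

Slot relative to the tally: x ≈ -0.6 mm, y ≈ +0.6 mm, yaw parallel. Descend to 5 mm above the plate with that correction.

carry_out(commands=[{"gripper": 3,"xyz": [-0.6,0.6,15],"twist": 0},{"gripper": 3,"xyz": [-0.6,0.6,35],"twist": 0},{"gripper": 3,"xyz": [-0.6,0.6,48],"twist": 0},{"gripper": 3,"xyz": [-0.6,0.6,48],"twist": 0},{"gripper": 3,"xyz": [-0.6,0.6,48],"twist": 0},{"gripper": 3,"xyz": [-0.6,0.6,48],"twist": 0}])

```text
time_s: 8.45
eef_pos: [0.4749, -0.1248, 0.1992]
tool_rot: [0.0, 0.994, 0.108, 0.001]
force: [0.4, 0.6, -0.3]
grip_width: 0.0074
```

```bash
python3 - <<'E'
from cell import ctrl
from h import *
import pickle
f=ctrl.grab_frame("wrist");s=ctrl.get_state();pickle.dump((f,s),open("wbox3.pkl","wb"))
print(s["time_s"],s["eef_pos"],yaw_of(s),s["grip_width"],s["force"],s["ft_torque"])
show(f,"w7c",crop=(195,120,325,245),fx=4.5)
im=f["img"]; M=rot(s["tool_rot"])
def tool(p,z): return (M.T@(onz(f,p,z)-s["eef_pos"])*1000).round(1)
for r in range(150,235,8):
    g=im[r].min(1).astype(float); 
    x=[i+ (130-g[i])/(g[i+1]-g[i]) for i in range(190,325) if (g[i]-130)*(g[i+1]-130)<0]
    print(r,np.round(x,1),tool((x[0],r),.130) if x else '',tool((x[-1],r),.130) if x else '')
for z in (12.7,30,50,62.7):
    print(z,project(f,s["eef_pos"]+M@np.array([30,-4,z])/1000).round(1),project(f,s["eef_pos"]+M@np.array([30,4,z])/1000).round(1))
E
```

```text
8.5 [ 0.47483624 -0.12487987  0.19913969] 12.369921875829062 0.007001134326957381 [-0.1439521   0.04948351 -0.87734744] [-0.02490597  0.00809591  0.0016565 ]
150 [202.8 307.4] [ 38.1 -39.5  69.1] [38.  37.1 69.2]
158 [203.4 307. ] [ 32.1 -39.3  69.1] [32.1 37.1 69.2]
166 [203.5 248.6 261.9 306.5] [ 26.1 -39.6  69.1] [26.1 37.  69.2]
174 [204.1 248.6 263.4 305.8] [ 20.1 -39.4  69.1] [20.  36.7 69.2]
182 [204.4 248.8 263.6 305.4] [ 13.9 -39.5  69.1] [13.8 36.7 69.2]
190 [204.6 248.8 263.5 305.2] [  7.6 -39.6  69.1] [ 7.6 36.8 69.2]
198 [205.2 248.9 263.6 304.8] [  1.3 -39.4  69.1] [ 1.2 36.8 69.2]
206 [205.6 249.3 263.5 304.3] [ -5.2 -39.4  69.1] [-5.3 36.6 69.2]
214 [206.2 249.2 264.2 304.2] [-11.8 -39.3  69.1] [-11.8  36.9  69.2]
222 [206.4 248.6 264.7 303.7] [-18.4 -39.5  69.1] [-18.5  36.8  69.2]
230 [207.2 235.7 277.7 303.2] [-25.2 -39.2  69.1] [-25.3  36.7  69.1]
12.7 [[249.7 178.8]] [[264.2 178.7]]
30 [[250.3 172.1]] [[263.4 172.1]]
50 [[250.9 165.7]] [[262.7 165.7]]
62.7 [[251.2 162.3]] [[262.4 162.3]]
```

View pics/w7c.png

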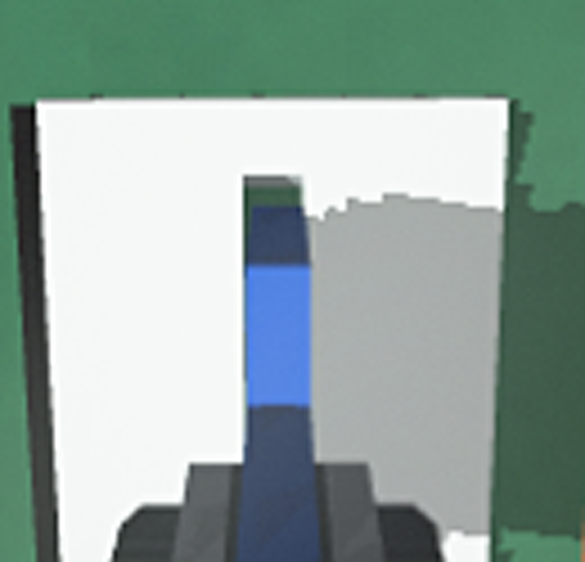

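Now the slot (crop columns 243–301) sits about 1 mm to the left of the tally's bottom (250–305), with its far end visible, so I shift y by -1 mm and x by -0.6 mm. Then creep down by feel.

carry_out(commands=[{"gripper": 3,"xyz": [-0.6,-1.0,0],"twist": 0},{"gripper": 3,"xyz": [-0.6,-1.0,2],"twist": 0},{"gripper": 3,"xyz": [-0.6,-1.0,4],"twist": 0},{"gripper": 3,"xyz": [-0.6,-1.0,6],"twist": 0},{"gripper": 3,"xyz": [-0.6,-1.0,7],"twist": 0},{"gripper": 3,"xyz": [-0.6,-1.0,8],"twist": 0},{"gripper": 3,"xyz": [-0.6,-1.0,8],"twist": 0}])

```text
time_s: 9.2
eef_pos: [0.4736, -0.124, 0.1901]
tool_rot: [-0.0, 0.994, 0.108, -0.0]
force: [0.2, 0.4, -1.4]
grip_width: 0.0073
```

carry_out(commands=[{"gripper": 3,"xyz": [0,0,0.5],"twist": 0},{"gripper": 3,"xyz": [0,0,1],"twist": 0},{"gripper": 3,"xyz": [0,0,1],"twist": 0}])

```text
time_s: 9.5
eef_pos: [0.4736, -0.124, 0.1892]
tool_rot: [-0.0, 0.994, 0.108, -0.0]
force: [-1.4, 0.5, -0.9]
grip_width: 0.0075
```

```bash
python3 - <<'E'
from cell import ctrl
from h import *
import pickle
f=ctrl.grab_frame("wrist");s=ctrl.get_state()
print(s["time_s"],s["eef_pos"],yaw_of(s),s["grip_width"],s["force"],s["ft_torque"])
show(f,"w8c",crop=(195,120,325,245),fx=4.5)
E
```

```text
9.55 [ 0.47364193 -0.1240144   0.18927731] 12.352558229707542 0.0074768412897211365 [-0.2283796   0.28856792 -0.39637161] [ 0.00549345 -0.0135818   0.04130457]
```

View pics/w8c.png

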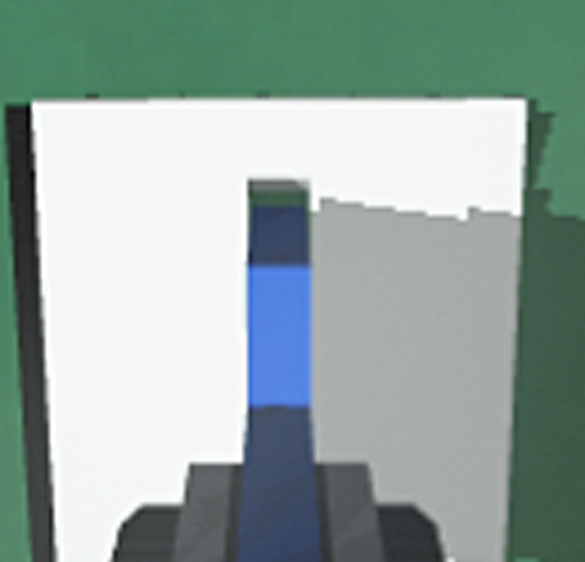

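No contact force, and the fingertips are at 0.189, so the bottom edge is at about 0.1266 and already 3 mm inside the slot (columns 248–311, with the tally edge centred in it). Continue slowly, watching the force.

carry_out(commands=[{"gripper": 3,"xyz": [0,0,1],"twist": 0},{"gripper": 3,"xyz": [0,0,2],"twist": 0},{"gripper": 3,"xyz": [0,0,3],"twist": 0},{"gripper": 3,"xyz": [0,0,4],"twist": 0},{"gripper": 3,"xyz": [0,0,4],"twist": 0}])

```text
time_s: 10.05
eef_pos: [0.4736, -0.124, 0.1851]
tool_rot: [-0.0, 0.994, 0.108, -0.0]
force: [0.1, -0.7, -0.1]
grip_width: 0.0073
```

carry_out(commands=[{"gripper": 3,"xyz": [0,0,1],"twist": 0},{"gripper": 3,"xyz": [0,0,2],"twist": 0},{"gripper": 3,"xyz": [0,0,3],"twist": 0},{"gripper": 3,"xyz": [0,0,4],"twist": 0},{"gripper": 3,"xyz": [0,0,4],"twist": 0}])

```text
time_s: 10.55
eef_pos: [0.4736, -0.124, 0.1811]
tool_rot: [-0.0, 0.994, 0.108, -0.0]
force: [1.0, -0.4, -0.9]
grip_width: 0.0072
```

carry_out(commands=[{"gripper": 3,"xyz": [0,0,1],"twist": 0},{"gripper": 3,"xyz": [0,0,2],"twist": 0},{"gripper": 3,"xyz": [0,0,3],"twist": 0},{"gripper": 3,"xyz": [0,0,4],"twist": 0}])

```text
time_s: 10.95
eef_pos: [0.4743, -0.1241, 0.1777]
tool_rot: [0.0, 0.994, 0.108, 0.001]
force: [3.0, 0.5, 3.6]
grip_width: 0.0075
```

carry_out(commands=[{"gripper": 3,"xyz": [0,0,1],"twist": 0},{"gripper": 3,"xyz": [0,0,2],"twist": 0},{"gripper": 3,"xyz": [0,0,3],"twist": 0},{"gripper": 3,"xyz": [0,0,4],"twist": 0}])

```text
time_s: 11.35
eef_pos: [0.4742, -0.1244, 0.1743]
tool_rot: [0.001, 0.994, 0.108, 0.001]
force: [0.7, 1.2, 8.0]
grip_width: 0.0078
```

The catches are engaging, with 8 N upward and little side force. Continue.

carry_out(commands=[{"gripper": 3,"xyz": [0,0,1],"twist": 0},{"gripper": 3,"xyz": [0,0,2],"twist": 0},{"gripper": 3,"xyz": [0,0,3],"twist": 0},{"gripper": 3,"xyz": [0,0,4],"twist": 0}])

```text
time_s: 11.75
eef_pos: [0.474, -0.1243, 0.1699]
tool_rot: [0.001, 0.994, 0.108, 0.001]
force: [0.8, -0.4, 5.2]
grip_width: 0.0072
```

carry_out(commands=[{"gripper": 3,"xyz": [0,0,1],"twist": 0},{"gripper": 3,"xyz": [0,0,2],"twist": 0},{"gripper": 3,"xyz": [0,0,3],"twist": 0},{"gripper": 3,"xyz": [0,0,4],"twist": 0}])

```text
time_s: 12.15
eef_pos: [0.4738, -0.1241, 0.1654]
tool_rot: [0.0, 0.994, 0.108, 0.0]
force: [1.8, -0.4, 5.2]
grip_width: 0.0072
```

carry_out(commands=[{"gripper": 3,"xyz": [0,0,1.5],"twist": 0},{"gripper": 3,"xyz": [0,0,3],"twist": 0},{"gripper": 3,"xyz": [0,0,4.5],"twist": 0},{"gripper": 3,"xyz": [0,0,6],"twist": 0},{"gripper": 3,"xyz": [0,0,7.5],"twist": 0},{"gripper": 3,"xyz": [0,0,9],"twist": 0}])

```text
time_s: 12.75
eef_pos: [0.4737, -0.124, 0.1562]
tool_rot: [-0.0, 0.994, 0.108, 0.0]
force: [1.2, 0.8, 5.0]
grip_width: 0.0072
```

carry_out(commands=[{"gripper": 3,"xyz": [0,0,1.5],"twist": 0},{"gripper": 3,"xyz": [0,0,3],"twist": 0},{"gripper": 3,"xyz": [0,0,4.5],"twist": 0},{"gripper": 3,"xyz": [0,0,6],"twist": 0},{"gripper": 3,"xyz": [0,0,7.5],"twist": 0},{"gripper": 3,"xyz": [0,0,9],"twist": 0}])

```text
time_s: 13.35
eef_pos: [0.4737, -0.124, 0.1472]
tool_rot: [-0.0, 0.994, 0.108, 0.0]
force: [1.0, 0.5, 4.3]
grip_width: 0.0072
```

carry_out(commands=[{"gripper": 3,"xyz": [0,0,1.5],"twist": 0},{"gripper": 3,"xyz": [0,0,3],"twist": 0},{"gripper": 3,"xyz": [0,0,4],"twist": 0},{"gripper": 3,"xyz": [0,0,5],"twist": 0},{"gripper": 3,"xyz": [0,0,5],"twist": 0}])

```text
time_s: 13.85
eef_pos: [0.4735, -0.124, 0.142]
tool_rot: [-0.0, 0.994, 0.108, -0.0]
force: [2.2, 0.0, 2.1]
grip_width: 0.0072
```

```bash
python3 - <<'E'
from cell import ctrl
from h import *
f=ctrl.grab_frame("wrist");s=ctrl.get_state()
print(s["time_s"],s["eef_pos"],yaw_of(s),s["grip_width"],s["force"],s["ft_torque"])
show(f,"w9",fx=1.5)
f=ctrl.grab_frame("side");show(f,"side9",crop=(230,120,310,220),fx=6)
E
```

```text
13.9 [ 0.47353272 -0.12401778  0.14202437] 12.354202931173432 0.007328748081068961 [ 1.10358512 -0.36663392  1.53870178] [-0.09319307 -0.37638564  0.02371884]
```

View pics/w9.png

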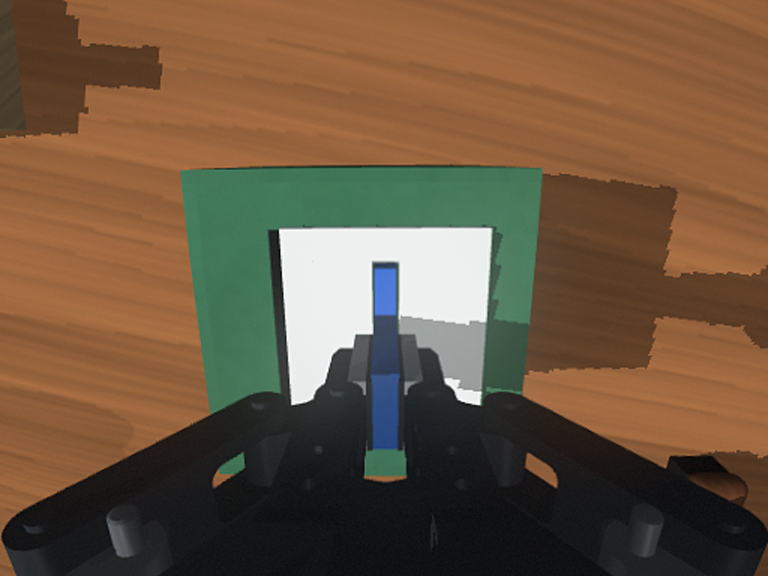

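View pics/side9.png

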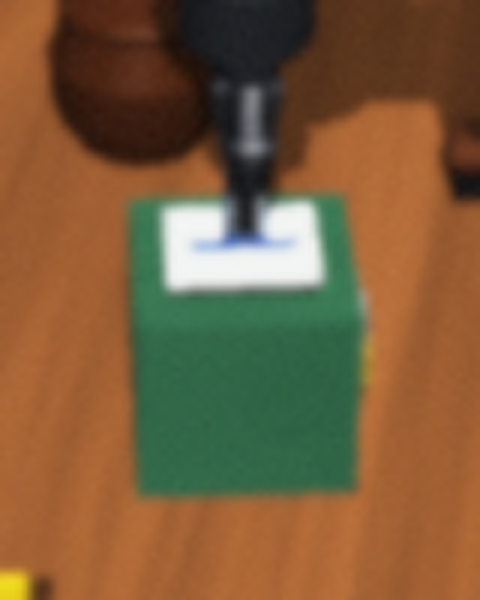

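The shoulders are level with the plate (bottom edge ≈ 0.079) and the drag is low; the tally is centred in the slot. I let go with the catches holding it, rise, close the fingers, and push on the tab's top, so the fingers never touch the plate.

carry_out(commands=[{"gripper": 12,"xyz": [0,0,0],"twist": 0},{"gripper": 20,"xyz": [0,0,0],"twist": 0},{"gripper": 30,"xyz": [0,0,0],"twist": 0},{"gripper": 30,"xyz": [0,0,-5],"twist": 0},{"gripper": 30,"xyz": [0,0,-25],"twist": 0},{"gripper": 30,"xyz": [0,0,-50],"twist": 0},{"gripper": 30,"xyz": [0,0,-50],"twist": 0},{"gripper": 30,"xyz": [0,0,-50],"twist": 0}])

```text
time_s: 14.75
eef_pos: [0.4736, -0.124, 0.1925]
tool_rot: [0.0, 0.994, 0.108, 0.0]
force: [0.2, 0.1, -1.0]
grip_width: 0.0301
```

```bash
python3 - <<'E'
from cell import ctrl
from h import *
import pickle
f=ctrl.grab_frame("wrist");s=ctrl.get_state();pickle.dump((f,s),open("w10.pkl","wb"))
print(s["time_s"],s["eef_pos"],yaw_of(s),s["grip_width"],s["force"],s["ft_torque"])
show(f,"w10",fx=1.5)
M=rot(s["tool_rot"])
Pr=np.array([[12,-4],[12,4],[-12,4],[-12,-4]])
c=np.array([0.4735,-0.124,.177])
R2=M[:, :2]
print("pred tab top px",[project(f,c+R2@(p/1000)).round(1).tolist() for p in Pr])
E
```

```text
14.8 [ 0.47338563 -0.12385528  0.1918327 ] 12.35098242684559 0.030071062909771774 [-0.20242883  0.19337928 -0.82124822] [-0.02590397  0.02119352 -0.02773542]
pred tab top px [[[249.8, 208.2]], [[263.7, 208.2]], [[263.5, 246.0]], [[250.1, 246.0]]]
```

View pics/w10.png

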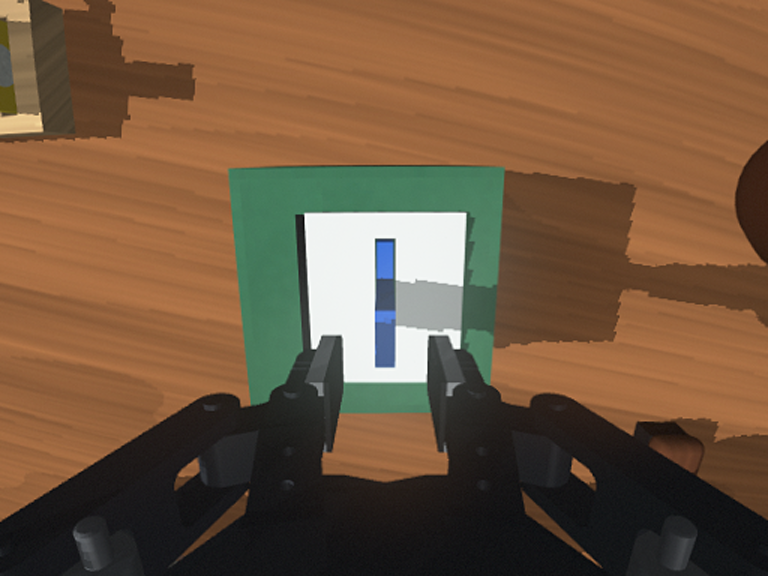

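The tally has stayed put: the tab top at px rows 207–245, columns 250–263 matches the prediction for height 0.177. Close the fingers and push down gently.

carry_out(commands=[{"gripper": 0,"xyz": [0,0,0],"twist": 0},{"gripper": 0,"xyz": [0,0,0],"twist": 0},{"gripper": 0,"xyz": [0,0,0],"twist": 0},{"gripper": 0,"xyz": [0,0,0],"twist": 0},{"gripper": 0,"xyz": [0,0,5],"twist": 0},{"gripper": 0,"xyz": [0,0,10],"twist": 0},{"gripper": 0,"xyz": [0,0,12],"twist": 0}])

```text
time_s: 15.5
eef_pos: [0.4734, -0.1239, 0.1795]
tool_rot: [-0.0, 0.994, 0.108, -0.001]
force: [0.2, 0.2, 0.4]
grip_width: -0.0002
```

carry_out(commands=[{"gripper": 0,"xyz": [0,0,1],"twist": 0},{"gripper": 0,"xyz": [0,0,2],"twist": 0},{"gripper": 0,"xyz": [0,0,3],"twist": 0},{"gripper": 0,"xyz": [0,0,4],"twist": 0},{"gripper": 0,"xyz": [0,0,5],"twist": 0}])

```text
time_s: 16.0
eef_pos: [0.474, -0.1242, 0.1758]
tool_rot: [0.0, 0.994, 0.108, 0.001]
force: [-0.5, -0.0, 3.8]
grip_width: -0.0001
```

carry_out(commands=[{"gripper": 0,"xyz": [0,0,1],"twist": 0},{"gripper": 0,"xyz": [0,0,2],"twist": 0},{"gripper": 0,"xyz": [0,0,3],"twist": 0},{"gripper": 0,"xyz": [0,0,4],"twist": 0},{"gripper": 0,"xyz": [0,0,5],"twist": 0}])

```text
time_s: 16.5
eef_pos: [0.4737, -0.124, 0.1702]
tool_rot: [0.0, 0.994, 0.108, 0.0]
force: [1.2, 0.3, 5.4]
grip_width: -0.0003
```

Pushing at about 5 N. Continue.

carry_out(commands=[{"gripper": 0,"xyz": [0,0,1],"twist": 0},{"gripper": 0,"xyz": [0,0,2],"twist": 0},{"gripper": 0,"xyz": [0,0,3],"twist": 0},{"gripper": 0,"xyz": [0,0,4],"twist": 0},{"gripper": 0,"xyz": [0,0,5],"twist": 0},{"gripper": 0,"xyz": [0,0,6],"twist": 0}])

```text
time_s: 17.1
eef_pos: [0.4734, -0.1239, 0.1638]
tool_rot: [-0.0, 0.994, 0.108, -0.0]
force: [-0.3, -0.8, -0.4]
grip_width: 0.0001
```

carry_out(commands=[{"gripper": 0,"xyz": [0,0,1],"twist": 0},{"gripper": 0,"xyz": [0,0,2],"twist": 0},{"gripper": 0,"xyz": [0,0,3],"twist": 0},{"gripper": 0,"xyz": [0,0,4],"twist": 0},{"gripper": 0,"xyz": [0,0,5],"twist": 0},{"gripper": 0,"xyz": [0,0,6],"twist": 0}])

```text
time_s: 17.7
eef_pos: [0.4737, -0.124, 0.1582]
tool_rot: [-0.0, 0.994, 0.108, -0.0]
force: [-0.3, -0.1, -0.8]
grip_width: -0.0001
```

carry_out(commands=[{"gripper": 0,"xyz": [0,0,1],"twist": 0},{"gripper": 0,"xyz": [0,0,2],"twist": 0},{"gripper": 0,"xyz": [0,0,3],"twist": 0},{"gripper": 0,"xyz": [0,0,4],"twist": 0},{"gripper": 0,"xyz": [0,0,5],"twist": 0},{"gripper": 0,"xyz": [0,0,6],"twist": 0}])

```text
time_s: 18.3
eef_pos: [0.4737, -0.124, 0.1522]
tool_rot: [0.0, 0.994, 0.108, 0.0]
force: [-0.1, -0.3, -0.6]
grip_width: -0.0004
```

```bash
python3 - <<'E'
from cell import ctrl
from h import *
f=ctrl.grab_frame("wrist");s=ctrl.get_state()
print(s["time_s"],s["eef_pos"],s["force"])
show(f,"w11",fx=1.5)
E
```

```text
18.35 [ 0.47358969 -0.12400492  0.15205028] [ 0.44053415  0.42508416 -0.5228265 ]
```

View pics/w11.png

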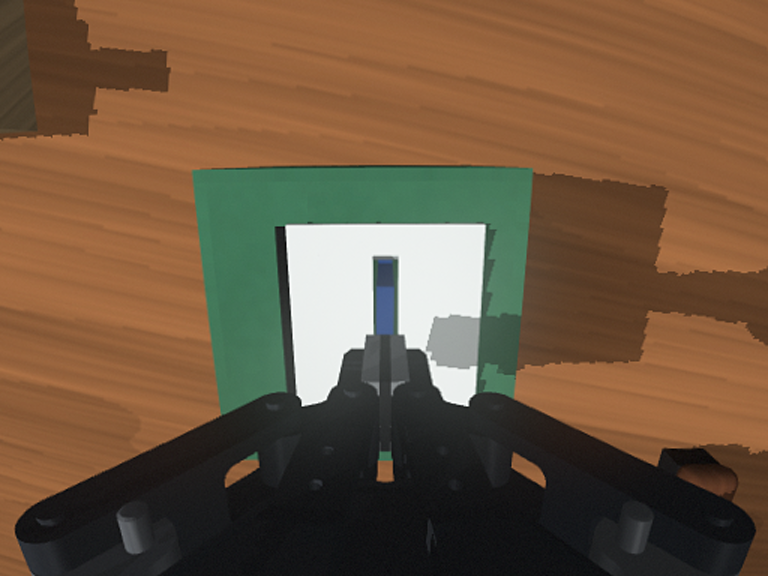

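The resistance vanished at about 0.166, and blue now shows only inside the slot (px 250–264, rows 172–222). I rise to check that it is fully down.

carry_out(commands=[{"gripper": 0,"xyz": [0,0,-15],"twist": 0},{"gripper": 0,"xyz": [-10,0,-50],"twist": 0},{"gripper": 0,"xyz": [-30,0,-90],"twist": 0},{"gripper": 0,"xyz": [-50,0,-120],"twist": 0},{"gripper": 0,"xyz": [-60,0,-130],"twist": 0},{"gripper": 0,"xyz": [-60,0,-130],"twist": 0},{"gripper": 0,"xyz": [-60,0,-130],"twist": 0}])

```text
time_s: 19.05
eef_pos: [0.4151, -0.1367, 0.281]
tool_rot: [-0.001, 0.994, 0.107, -0.001]
force: [0.7, -0.3, -0.5]
grip_width: 0.0
```

```bash
python3 - <<'E'
from cell import ctrl
from h import *
f=ctrl.grab_frame("wrist");s=ctrl.get_state()
print(s["time_s"],s["eef_pos"],s["force"])
u,v=project(f,np.array([.4737,-.124,.13]))[0]; print(u,v)
show(f,"w12",crop=(int(u)-70,max(0,int(v)-60),int(u)+70,int(v)+60),fx=5)
M=rot(s["tool_rot"])
# tally y/x extents seen through slot: project tab-top at hypothetical heights
for z in (.104,.14,.177): print(z,[project(f,np.array([.4737,-.124,z])+M[:,0]*x)[0].round(1).tolist() for x in (-.012,.012)])
for n in("side","scene"):
    g=ctrl.grab_frame(n);show(g,n+"12",fx=1.5)
    print(n,[(t,[(d["point"],round(d["conf"],2)) for d in ctrl.recognise(t,g)][:2]) for t in("blue","yellow")])
E
```

```text
19.1 [ 0.41511344 -0.13657033  0.28073396] [-0.32662747  0.73351892  0.03329952]
256.94206959900197 115.97502038915356
0.104 [[256.9, 126.7], [256.9, 103.8]]
0.14 [[257.0, 129.0], [256.9, 103.3]]
0.177 [[257.0, 132.1], [257.0, 102.6]]
side [('blue', []), ('yellow', [([232.0, 228.8], 0.56)])]
scene [('blue', []), ('yellow', [([96.9, 227.4], 0.56)])]
```

View pics/w12.png

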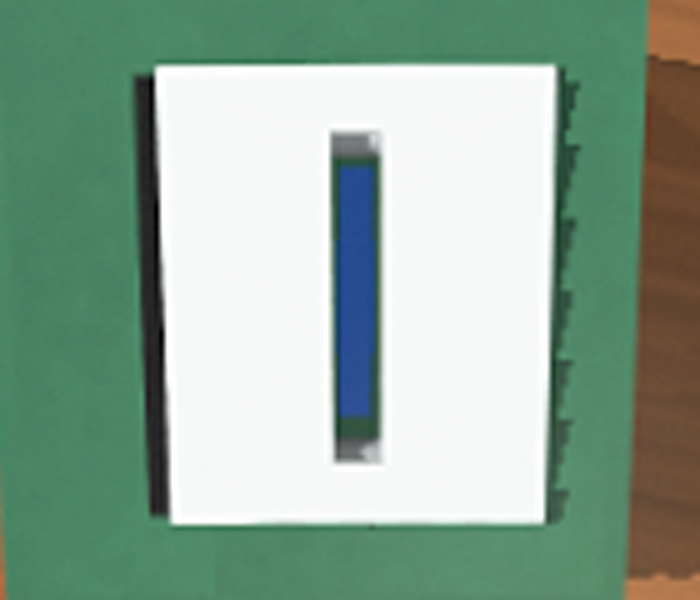

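View pics/side12.png

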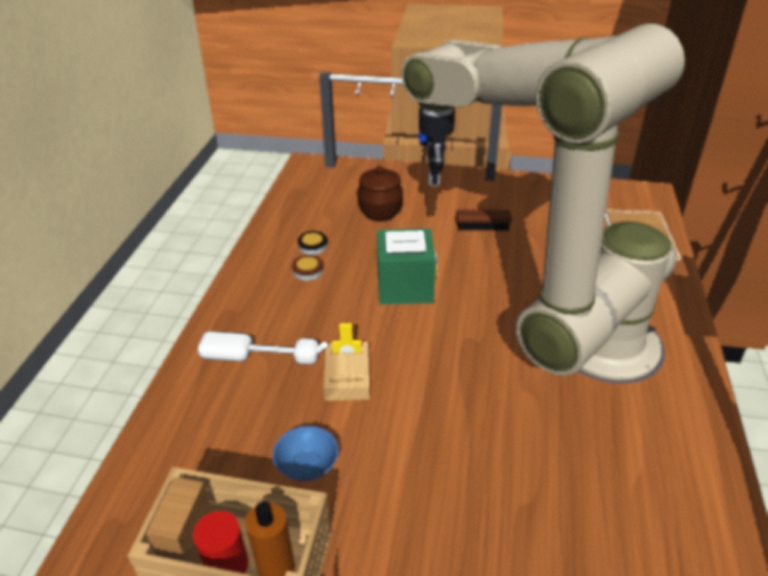

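View pics/scene12.png

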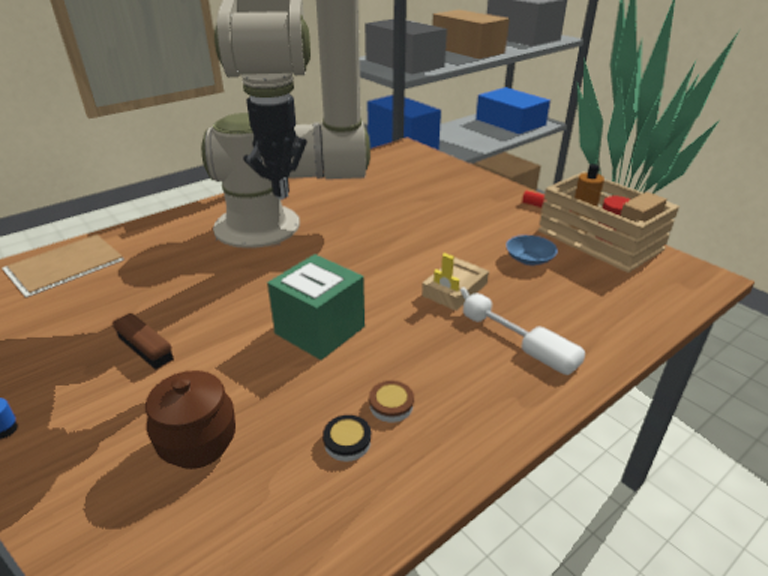

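The tally is standing on the inner floor. Through the slot its shoulders measure about 60 mm at z≈0.056 (strip at crop rows 163–416), and the edge jog at row 355 fits a tab top at z≈0.104, below the roof at 0.122. Nothing blue sticks out of the box, yellow still stands in the stand, the bystanders are unmoved and the arm is clear. Handing in.

```bash
python3 - <<'E'
from cell import ctrl
print(ctrl.finish_job())
E
```

```text
the job is handed in; nothing more can be done
None
```

The blue tally is inside the green box, and I handed the job in at about 19 s of the 64 s allowed.

- **Lift and alignment:** I lifted it from the stand by its tab. I lined it up over the slot with the wrist camera and corrected it by about 1 mm. It then went into the slot with no contact force.
- **Pushing in:** I eased it past the spring catches with 8 N at most, read at the end of each move. I let go with the shoulders level with the plate and pushed on the tab top with closed fingers at about 5 N until it dropped.
- **Last checks:**
  - The force fell to zero at the drop.
  - Seen through the slot, its outline fits a tally standing on the inner floor, with its top at about 104 mm, below the roof.
  - The detector finds no blue tally in the side or scene view.
  - The yellow tally is still in the stand, and the other things look unmoved.
  - The arm is clear of everything.
- **Disagreements:**
  - The measured position was off by about 1 mm from what I commanded above the box; I corrected it from the picture.
  - In the final scene view the detector placed "yellow" at about (97,227), well away from the stand. The picture itself shows it in the stand.

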